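Prop a potter's decorating board at its steep setting

ROBOT

A 6-joint arm with a two-finger parallel gripper is mounted at the origin on the work surface. World frame = base frame: x ahead of the robot, y to its left, z up, the work surface at z = 0. Lengths are in m, angles in rad, forces in N, time in s.
With the tool pointing down it reaches from about 0.35 to 0.775 m from the base axis. Payload 7.3 kg.
Tool frame: the origin (TCP) lies between the finger pads, 19 mm behind the fingertips; this is the grasp point; z points along the fingers, y is the direction in which the jaws open and shut (so a half turn about z gives the same grasp; the last joint's range is limited). The gripper opens to 92 mm and grips with 3 to 60 N. Pads are 19 mm wide; open, the fingers measure 130 mm over their backs; the gripper's body (75 mm by 190 mm) begins 47 mm behind the grasp point.
Start: joints at [1.101, 0.342, 1.524, -0, 1.275, -0.146], TCP at [0.167, 0.498, 0.246] pointing down, gripper open.
Joint ranges: [-2.53, 2.53], [-0.77, 2.02], [0.04, 2.7], [-1, 4.14], [0.28, 2.66], [-3.11, 3.11]. Speed limits (rad/s): [2.57, 2.57, 3.14, 3.14, 3.14, 3.14].

INTERFACE

Orientations are given as a unit quaternion [x, y, z, w].
In Python, from plant import bot gives the robot as it stands.
- The arm moves only by the shell command python3 -m inch 'ROWS' [OPENING] [FORCE]. ROWS is JSON, a list of rows, each an object with "delta_pos": the shift along the tool's x, y, z scaled (see below), a list of three; "twist": the turn about the tool's z scaled (see below). In form: [{"delta_pos": [tx, ty, tz], "twist": twist}, ...]. A call has 1 to 10 rows; each row is the pose to reach, as a shift and turn from the pose commanded when the call began, along the tool's axes at that moment; what a row does not reach only later rows make up. The controller multiplies each number of a shift by 0.2 m and each number of a turn by 60 degrees. A row lasts 1/10 s, in which the tool goes at most 50 mm and 8.59 degrees, less where a joint would pass 70% of its speed; a pose out of reach is approached as far as the arm can. A call with a number of a shift or a turn outside -1 to 1 is refused whole. A call with a gripper value outside its range is refused whole. OPENING is the opening in per cent of the stroke, from 0 (shut) to 100 (fully open), set as the call begins (- or left out, the last holds). The fingers move at their own pace and stop on an object; FORCE is the grip in N (left out, the last holds). Time passes only in rows, so rows that repeat a pose let the fingers close. It gives the time, the measured TCP pose, the force and the opening at its end, in the units of the state.
- bot.get_state(): the state, without advancing time (a new reading comes with each control period).
- bot.read_camera(name): name is "scene" or "top" or "wrist"; returns a dict with "img" (480x640x3 uint8, red, green, blue), "camera_matrix" (3x3 intrinsics, pixels), "rvec" (rotation vector, rad) and "tvec" (3), from world to camera coordinates, as OpenCV has them. Camera axes: x right, y down, z forward; pixel columns grow to the right and rows downward; lengths in m; the calibration is good to about 2 mm. A picture is of the moment at which its call begins. There is no depth.
- bot.sign_off(): hands the job in, once; it reports no verdict.
Trained networks look in the newest picture that a camera, given by its name, has taken for a name from the list of things; names that differ only in an ending like _2 or _b are one class to them, and where a whole thing is asked for, a point or a joint stands for the part that bears it (a point fixed in the world has none). Each returns a list of dicts, best first, with "confidence" (0 to 1); they miss things now and then, are a little off and sometimes report something else, mostly with a low value. They report only what shows in the picture. A call takes as long as a camera call. They do not tell look-alikes from the thing itself.
- bot.search_frame(camera, target): "location" ([x, y, z] in m, in the coordinates of the camera as it stood for that picture, good to about 4 mm: the middle of the surface that is visible of it).
- bot.silhouettes(camera, target): "mask" (480x640 bool, what is visible of it).
- bot.place_of(camera, target): "location" ([x, y, z] in m, in the coordinates of the camera as it stood for that picture, good to about 4 mm: a listed point, or the origin of a listed thing).
The state is a dict: "time": time; "joints": joint angles; "dq": joint speeds; "joint_torque": joint torques, N m; "ee_pos": TCP position; "orientation": TCP orientation; "wrist_force": force on the tool from outside, world axes, zero at the start; "torque": the same for the moment, N m; "width": finger opening in m.
Only numpy, scipy, OpenCV 4.12 (cv2) and the standard library are available. Lean on these libraries where they do the work, as an engineer would, in place of code of your own. Each camera call takes 0.05 s, during which the arm holds its last target.

TASK

Set the tilting decorating board to its steep slope: fold it up out of the way, stand the steeper of the two loose wooden wedges on the base with its tall end square against the stop strip, near the middle of the strip and its thin end towards the hinge, then fold the board down and press it firmly, without forcing it, so that it lies flat on the wedge. Leave it resting there, and leave the other wedge, the pot, the jar and the brush where they are.

Things in the scene. Friction and masses are not known exactly. Their poses are not given: they have to be found in the camera images.
- base: Fixed dark wooden plate, 250 (x) by 220 (y) by 18 mm, on the bench. Origin on the bench straight below the middle of the hinge; x points from the hinge (robot's side, give or take the yaw) to the free end, y along the hinge. It covers x -30 to 220 mm; its top is at z = 18. Rest blocks 16 mm high, 30 mm wide stand on it under the board's corners (x -5 and 205, y +-90 mm).
- stop (a point): Middle of the foot of the stop strip's hinge-side face: (150, 0, 18) mm in the base frame. The wooden strip runs 160 mm across the base (along y), 12 mm high, 12 mm thick. A wedge against it, thin end to the hinge, has its origin at x = 100, z = 18 mm of the base frame, and its slanted face lies in a plane through the hinge axis.
- hinge (a point): Middle of the hinge axis, which runs along the base's y at x = 0, z = 34 mm of the base frame (fixed). The board's slope is 0 flat on the base, grows as the free end folds up, stop at 1.48 rad. Stiff hinge (0.8 N m friction): the board (0.35 kg) stays where left; at the tongue it takes 3 to 5 N to fold up, 1.5 to 3 N to fold down. Flat on the steep wedge the slope is 0.52 rad.
- board: Folding board, light wood, 10 mm thick, 200 mm wide. Origin on the hinge axis at mid-width; x from the hinge to the free end, y along the hinge, z out of the upper face; underside at z = 0. The panel spans x 5 to 230 mm; a tongue, 24 mm wide and 10 mm thick, sticks out of the middle of its free end to x = 280 mm, past the base, free on both sides and beneath.
- tongue (a point): Point to hold the tongue: mid thickness and width, 262 mm from the hinge axis, 18 mm from its tip. Fingers closing along the hinge direction span 24 mm; it pivots between them while the tool points down. With the board on the wedge, 1 N down here adds 2.5 N on the wedge: 5 to 20 N is firm. With the board at about 1.35 rad a gripper closing that way has room to lower a wedge onto the base.
- steep_wedge: Loose solid wooden wedge, the taller and steeper one: 100 mm long (x), 50 mm wide (y), top slanting at 30 degrees from 45 mm high at its thin end (x = -50 mm) to 103 mm high at its tall end (x = +50 mm). Origin at the centre of its underside, z up. About 0.22 kg. Can be held across its 50 mm width near the tall end.
- low_wedge: Loose solid wooden wedge of the same wood and footprint (100 by 50 mm), but low: top slanting at 15 degrees from 29 mm to 56 mm high. Origin and axes as for the steep one. Not wanted: leave it alone.
- pot: Bystander: small round dark clay pot, 120 mm across, 105 mm high; origin at the centre of its underside.
- jar: Bystander: amber glass paint jar with white lid, 60 mm across, 80 mm high; origin at the centre of its underside.
- brush: Bystander: a flat brush lying on the bench towards the far edge.
There are look-alikes about, which are no part of the job. Leave any orange or turquoise look-alike of the steep_wedge alone.

How it is judged:
On the way, in this order (a step that is already met when the one before it is completed fails the run):
1. the steep wedge stands released on the base, tall end square against the stop strip, with the board folded up clear of it (over 50 degrees) (x of steep_wedge in the frame of base between 0.095 and 0.104 m and y of steep_wedge in the frame of base between -0.04 and 0.04 m and z of steep_wedge in the frame of base between 0.015 and 0.022 m and angle between the x axis of steep_wedge and the x axis of base, either way round below 0.06 rad and angle between steep_wedge's own z axis and vertical below 0.04 rad and angle between board's own z axis and vertical above 0.87 rad and contact force between the fingers and steep_wedge below 0.05 N), for 0.2 s.
2. the board is pressed firmly (over 8 N) onto the wedge, lying at the wedge's slope (contact force between board and steep_wedge above 8 N and angle between board's own z axis and vertical between 0.47 and 0.57 rad), for 0.1 s.
At the end, for the whole second after the job is handed in: The steep wedge stands on the base, thin end to the hinge, tall end against the stop strip (within about 5 mm and 0.06 rad), within 40 mm of the middle; the board rests on it (touching, over 0.3 N) at 0.52 rad (0.485 to 0.56), everything at rest (x of steep_wedge in the frame of base between 0.095 and 0.104 m and y of steep_wedge in the frame of base between -0.04 and 0.04 m and z of steep_wedge in the frame of base between 0.015 and 0.022 m and angle between the x axis of steep_wedge and the x axis of base, either way round below 0.06 rad and angle between steep_wedge's own z axis and vertical below 0.04 rad and angle between board's own z axis and vertical between 0.485 and 0.56 rad and angular speed of board below 0.02 rad/s and contact force between board and steep_wedge above 0.3 N and linear speed of steep_wedge below 0.01 m/s).
It fails at once if the board is forced: over 150 N between board and wedge (contact force between board and steep_wedge above 150 N).
It fails at once if the low wedge is disturbed (moved over 20 mm) (distance of low_wedge from where it was at the start of the episode above 0.02 m).
It fails at once if the pot is disturbed (moved over 20 mm) (distance of pot from where it was at the start of the episode above 0.02 m).
It fails at once if the jar is disturbed (moved over 20 mm) (distance of jar from where it was at the start of the episode above 0.02 m).
It fails at once if the brush is disturbed (moved over 20 mm) (distance of brush from where it was at the start of the episode above 0.02 m).
It also fails if it takes over 72 s, if anything falls off the work surface, if the arm or the gripper's body presses on something with over 40 N, if the wrist force passes 120 N, or if a joint passes its speed limit or range.

## Working session

There is one attempt and no reset: what is moved stays moved. The work goes in short steps, Python scripts to look and compute and a shell command to move; the robot and the scene stay as the last step left them, time stands still between calls to the robot, and variables do not carry over. Pictures are saved under pics/ and viewed, and the job is handed in when it is done.

```bash
ls; mkdir -p pics; cat > h.py <<'E'
import numpy as np, cv2
from plant import bot
def cam(n,save=None):
    c=bot.read_camera(n)
    if save: cv2.imwrite(f'pics/{save}.png',c['img'][:,:,::-1])
    return c
def w(c,p):
    R=cv2.Rodrigues(np.array(c['rvec'],float))[0]
    return R.T@(np.array(p,float)-np.array(c['tvec'],float).ravel())
def px(c,P):
    return cv2.projectPoints(np.array(P,float).reshape(-1,3),np.array(c['rvec'],float),np.array(c['tvec'],float),np.array(c['camera_matrix'],float),None)[0].reshape(-1,2)
E
python3 - <<'E'
from h import *
np.set_printoptions(precision=4,suppress=True)
s=bot.get_state();print({k:np.round(v,3) for k,v in s.items()})
for n in ['scene','top','wrist']:
    c=cam(n,n+'0')
    for t in ['base','stop','hinge','board','tongue','steep_wedge','low_wedge','pot','jar','brush']:
        try:
            for d in bot.place_of(n,t): print(n,t,round(d['confidence'],2),w(c,d['location']))
        except Exception as e: print(n,t,e)
E
```

```text
pics
{'time': np.float64(0.0), 'joints': array([ 1.101,  0.343,  1.525, -0.   ,  1.275, -0.146]), 'dq': array([ 0.001, -0.002,  0.001,  0.   ,  0.   ,  0.001]), 'joint_torque': array([ -0.002, -43.123, -24.422,   0.071,   0.056,  -0.   ]), 'ee_pos': array([0.167, 0.497, 0.245]), 'orientation': array([ 0.161,  0.987, -0.001, -0.   ]), 'wrist_force': array([ 0.551, -0.392,  0.034]), 'torque': array([ 0.017, -0.023, -0.009]), 'width': np.float64(0.092)}
scene base 0.74 [ 0.3795 -0.0554  0.0029]
scene stop 0.97 [ 0.5294 -0.0705  0.0226]
scene hinge 0.57 [ 0.3795 -0.0556  0.0375]
scene board 0.7 [ 0.7766  0.0084 -0.0044]
scene board 0.61 [ 0.378  -0.056   0.0345]
scene tongue 0.83 [ 0.6427 -0.0886  0.0654]
scene steep_wedge 0.74 [ 0.5149  0.4704 -0.0009]
scene steep_wedge 0.65 [0.3594 0.1987 0.0019]
scene steep_wedge 0.56 [0.4818 0.3261 0.004 ]
scene low_wedge 0.94 [ 0.4259 -0.3375  0.0021]
scene pot 0.94 [ 0.6766  0.2932 -0.0011]
scene jar 0.92 [ 0.6739 -0.3366  0.0025]
scene brush 0.97 [ 0.7791  0.0088 -0.0028]
scene brush 0.61 [ 0.5297 -0.0747  0.0193]
top base 0.68 [ 0.3809 -0.0597  0.0033]
top stop 0.18 [ 0.6347 -0.0923  0.068 ]
top hinge 0.98 [ 0.3798 -0.0567  0.0359]
top hinge 0.58 [ 0.4251 -0.3346  0.0001]
top board 0.92 [ 0.3805 -0.0548  0.0371]
top tongue 0.62 [ 0.6368 -0.0932  0.0666]
top tongue 0.19 [0.4838 0.3259 0.0017]
top steep_wedge 0.91 [0.4867 0.3261 0.0004]
top steep_wedge 0.89 [ 0.3618  0.1939 -0.0001]
top steep_wedge 0.78 [0.5153 0.4725 0.0015]
top low_wedge 0.74 [ 0.423  -0.3361  0.0022]
top pot 0.81 [0.6822 0.3012 0.0022]
top jar 0.7 [ 0.6703 -0.3378  0.0017]
top brush 0.69 [0.7816 0.007  0.0028]
```

View pics/scene0.png

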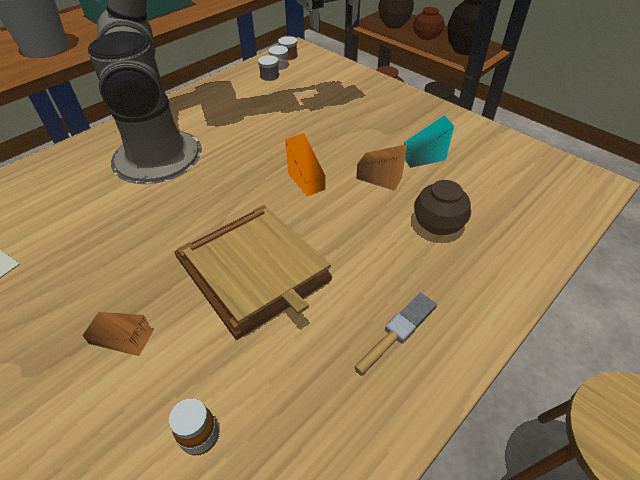

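View pics/top0.png

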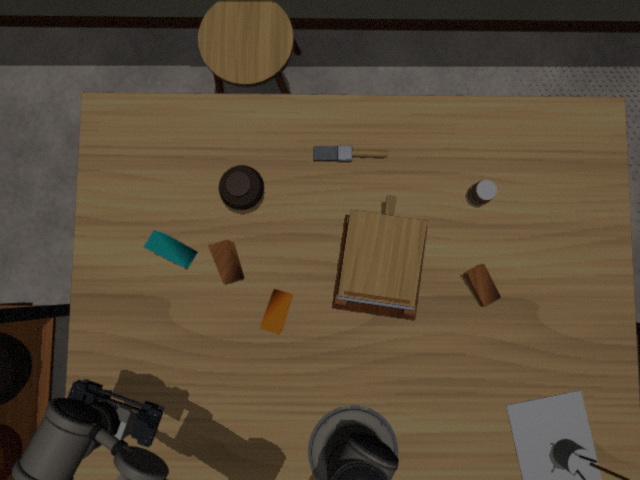

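View pics/wrist0.png

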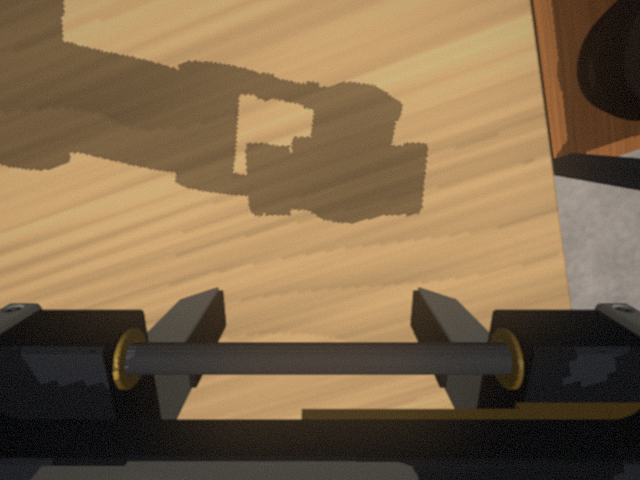

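```bash
python3 - <<'E'
from h import *
print(bot.get_state()['time'])
a=cv2.imread('pics/scene0.png');b=cv2.imread('pics/top0.png')
z=lambda i,x,y,W,H,s:cv2.resize(i[y:y+H,x:x+W],(W*s,H*s),interpolation=cv2.INTER_CUBIC)
o=np.zeros((600,800,3),np.uint8)
o[:300,:400]=z(a,340,120,80,60,5); o[:300,400:]=z(b,190,225,80,60,5)
o[300:,:400]=z(a,160,190,200,150,2); o[300:,400:]=z(b,320,190,133,100,3)[:300,:400] if 0 else cv2.resize(b[190:330,310:450],(400,300))
cv2.imwrite('pics/z1.png',o)
E
```

```text
1.65
```

View pics/z1.png

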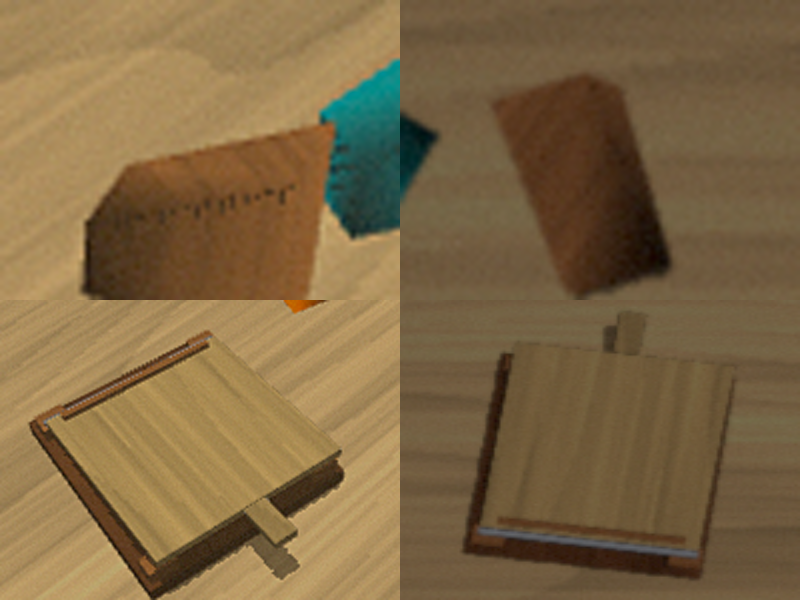

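```bash
cat > fit.py <<'E'
from h import *
from scipy.optimize import minimize
def wedge(p,hs=(0.045,0.103)):
    x,y,t=p[:3];P=[]
    for lx,h in ((-.05,hs[0]),(.05,hs[1])):
        for ly in(-.025,.025):
            for z in (0,h): P.append((x+lx*np.cos(t)-ly*np.sin(t),y+lx*np.sin(t)+ly*np.cos(t),z))
    return [np.array(P)]
def board(p):
    x,y,t,s=p
    out=[]
    for xs,wd in(((.005,.230),.1),((.22,.28),.012)):
        P=[]
        for bx in xs:
            for ly in(-wd,wd):
                for bz in(0,.01):
                    r=bx*np.cos(s)-bz*np.sin(s); z=.034+bx*np.sin(s)+bz*np.cos(s)
                    P.append((x+r*np.cos(t)-ly*np.sin(t),y+r*np.sin(t)+ly*np.cos(t),z))
        out.append(np.array(P))
    return out
S=4
def render(c,hulls):
    m=np.zeros((480*2,640*2),np.uint8)
    for P in hulls:
        h=cv2.convexHull((px(c,P)*2+.5).astype(np.float32)); cv2.fillPoly(m,[np.round(h*16).astype(np.int32)],255,shift=4)
    return cv2.resize(m,(640,480),interpolation=cv2.INTER_AREA)/255.
def cost(p,f,obs):
    e=0
    for c,m in obs:
        r=render(c,f(p)); e+=1-np.minimum(r,m).sum()/np.maximum(r,m).sum()
    return e
def fit(p0,f,obs,st):
    p0=np.array(p0,float);sim=[p0]+[p0+np.eye(len(p0))[i]*st[i] for i in range(len(p0))]
    r=minimize(cost,p0,(f,obs),method='Nelder-Mead',options=dict(initial_simplex=sim,xatol=1e-4,fatol=1e-4,maxiter=300));return r.x,r.fun
E
python3 - <<'E'
from fit import *
np.set_printoptions(precision=4,suppress=True)
ob=[];ow=[]
for n in ['scene','top']:
    c=cam(n)
    for i,d in enumerate(bot.silhouettes(n,'steep_wedge')):
        m=d['mask'];ys,xs=np.nonzero(m);col=c['img'][m].mean(0);print(n,d['confidence'],xs.mean(),ys.mean(),col,m.sum())
        r,g,b=col
        if r-b<90 and r>b+20: ow.append((c,m*1.))
    d=max(bot.silhouettes(n,'board'),key=lambda d:d['mask'].sum()*d['confidence']);print(n,'board',d['mask'].sum(),d['confidence']);ob.append((c,d['mask']*1.))
print(len(ow))
for t in (0.3,0.3+np.pi):
    for o in (ow,ow[:1],ow[1:]):print(fit([.485,.326,t],wedge,o,[.01,.01,.2]))
for o in (ob,ob[:1],ob[1:]):print('board',fit([.38,-.056,-.12,.1],board,o,[.01,.01,.05,.1]))
E
```

```text
scene 0.97 382.82464745554876 166.84978540772534 [115.0374  77.1919  41.0564] 1631
scene 0.76 304.17857142857144 165.11022167487684 [173.1262  89.923    2.976 ] 1624
scene 0.71 429.8250289687138 143.26709154113558 [ 29.7138 116.0122 109.8505] 1726
scene 0.26 193.49881460407775 426.4286391654813 [132.7828 129.1048 120.3888] 2109
scene board 9263 0.58
top 0.9 226.385 260.921 [74.321 46.846 25.818] 1000
top 0.9 169.81433506044905 248.80656303972367 [22.2228 79.0173 75.3981] 1158
top 0.9 275.84085778781036 312.0372460496614 [109.4842  63.1445  14.0621] 886
top board 7119 0.75
2
(array([0.4832, 0.3281, 0.3045]), np.float64(0.08529914338894917))
(array([0.4828, 0.3302, 0.2988]), np.float64(0.039158722386353206))
(array([0.4828, 0.3283, 0.3263]), np.float64(0.04727297323703372))
(array([0.4869, 0.329 , 3.6382]), np.float64(0.4053516894985558))
(array([0.4845, 0.3329, 3.6856]), np.float64(0.2865611086229154))
(array([0.4871, 0.3292, 3.6045]), np.float64(0.11661852479275203))
board (array([ 0.3793, -0.0548, -0.1412,  0.103 ]), np.float64(0.07470856329983566))
board (array([ 0.3803, -0.0555, -0.1404,  0.1133]), np.float64(0.02447060541107282))
board (array([ 0.3789, -0.0571, -0.1314,  0.1397]), np.float64(0.04671863183723701))
```

```bash
cat >> h.py <<'E'
from scipy.spatial.transform import Rotation as Ro
def go(tgts,ya):
    s=bot.get_state();R=Ro.from_quat(s['orientation']).as_matrix();p=np.array(s['ee_pos'])
    y=np.arctan2(R[1,1],R[0,1]);d=(ya-y+np.pi/2)%np.pi-np.pi/2
    print('t',s['time'],'tcp',p.round(4),'yaw_y',round(y,4),'tilt',R[2,2].round(5),'twist',round(-d/1.0472,4),'F',np.round(s['wrist_force'],1),'w',round(float(s['width']),4),'j6',s['joints'][5])
    for t in np.atleast_2d(tgts): print('  ',np.round(t,4),'->',np.round(R.T@(np.array(t)-p)/.2,3))
H=np.array([.380,-.0555]);YB=-.138
def B(x,y,z): # base frame -> world
    c,s=np.cos(YB),np.sin(YB);return np.array([H[0]+c*x-s*y,H[1]+s*x+c*y,z])
def T(s,dz=0): return B(.262*np.cos(s)-.005*np.sin(s),0,.034+.262*np.sin(s)+.005*np.cos(s)+dz)
E
python3 - <<'E'
from h import *
print(T(.105))
go([T(.105,.1)],YB+np.pi/2)
E
```

```text
[ 0.63756091 -0.09127077  0.06643194]
t 1.95 tcp [0.167  0.4977 0.2455] yaw_y 1.247 tilt -1.0 twist -0.1775 F [ 0.9 -0.1 -0.5] w 0.0918 j6 -0.14597136910634878
   [ 0.6376 -0.0913  0.1664] -> [-3.167 -2.043  0.395]
```

```bash
R='python3 -m inch'
python3 -m inch '[{"delta_pos":[-0.2,-0.13,0],"twist":0},{"delta_pos":[-0.4,-0.26,0],"twist":0},{"delta_pos":[-0.6,-0.39,0],"twist":0},{"delta_pos":[-0.8,-0.52,0],"twist":0}]' 60
python3 -m inch '[{"delta_pos":[-0.2,-0.13,0],"twist":0},{"delta_pos":[-0.4,-0.26,0],"twist":0},{"delta_pos":[-0.6,-0.39,0],"twist":0},{"delta_pos":[-0.8,-0.52,0],"twist":0}]'
python3 -m inch '[{"delta_pos":[-0.2,-0.13,0],"twist":0},{"delta_pos":[-0.4,-0.26,0],"twist":0},{"delta_pos":[-0.6,-0.39,0],"twist":0},{"delta_pos":[-0.8,-0.52,0],"twist":0}]'
python3 -m inch '[{"delta_pos":[-0.2,-0.13,0],"twist":-0.09},{"delta_pos":[-0.4,-0.26,0.1],"twist":-0.178},{"delta_pos":[-0.6,-0.39,0.2],"twist":-0.178},{"delta_pos":[-0.76,-0.48,0.3],"twist":-0.178},{"delta_pos":[-0.76,-0.48,0.3],"twist":-0.178},{"delta_pos":[-0.76,-0.48,0.3],"twist":-0.178}]'
python3 - <<'E'
from h import *
c=cam('wrist','wr1')
for t in ('tongue','board','hinge'):
  for d in bot.place_of('wrist',t): print(t,d['confidence'],w(c,d['location']))
print(px(c,[T(.105),T(.105,.005)]))
go([T(.105,.1),T(.105)],YB+np.pi/2)
E
```

```text
time: 2.35
ee_pos: [0.2863, 0.3469, 0.2457]
orientation: [0.161, 0.987, 0.0, 0.0]
wrist_force: [0.8, 0.2, 0.6]
width: 0.0641
time: 2.75
ee_pos: [0.4052, 0.197, 0.2458]
orientation: [0.161, 0.987, 0.0, 0.0]
wrist_force: [0.5, -0.1, 0.4]
width: 0.0552
time: 3.15
ee_pos: [0.5238, 0.0474, 0.2456]
orientation: [0.161, 0.987, 0.0, 0.0]
wrist_force: [0.4, 0.1, 0.1]
width: 0.0551
time: 3.75
ee_pos: [0.6361, -0.0908, 0.184]
orientation: [0.069, 0.998, 0.0, -0.001]
wrist_force: [0.2, 0.2, -0.7]
width: 0.0551
tongue 0.81 [ 0.6364248  -0.08742123  0.06818706]
[[315.61779797 248.46244193]
 [315.58287282 250.52136968]]
t 3.95 tcp [ 0.6364 -0.0891  0.187 ] yaw_y 1.4347 tilt -1.0 twist 0.0018 F [ 0.4 -0.5  0.6] w 0.0553 j6 -1.6931685929074964
   [ 0.6376 -0.0913  0.1664] -> [-0.007 -0.01   0.103]
   [ 0.6376 -0.0913  0.0664] -> [-0.006 -0.01   0.603]
```

View pics/wr1.png

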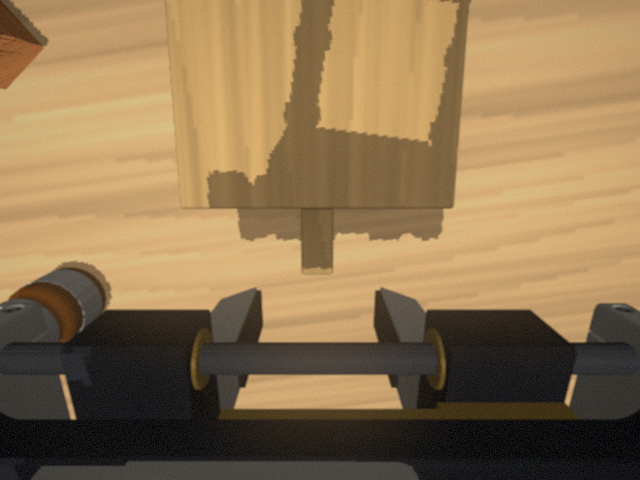

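```bash
python3 -m inch '[{"delta_pos":[-0.006,-0.01,0.2],"twist":0},{"delta_pos":[-0.006,-0.01,0.4],"twist":0},{"delta_pos":[-0.006,-0.01,0.55],"twist":0},{"delta_pos":[-0.006,-0.01,0.6],"twist":0},{"delta_pos":[-0.006,-0.01,0.6],"twist":0}]'
python3 -m inch '[{"delta_pos":[0,0,0],"twist":0},{"delta_pos":[0,0,0],"twist":0},{"delta_pos":[0,0,0],"twist":0},{"delta_pos":[0,0,0],"twist":0},{"delta_pos":[0,0,0],"twist":0}]' 0 25
python3 - <<'E'
from h import *
go([T(s) for s in (.105,.15,.2,.25,.3,.35,.4,.45,.5,.6,.7,.8,.9,1.0,1.1,1.2,1.3,1.38)],YB+np.pi/2)
E
```

```text
time: 4.45
ee_pos: [0.6368, -0.0915, 0.0653]
orientation: [0.068, 0.998, 0.0, -0.001]
wrist_force: [-0.3, 0.1, 0.4]
width: 0.0548
time: 4.95
ee_pos: [0.6377, -0.0919, 0.0662]
orientation: [0.069, 0.998, 0.0, 0.001]
wrist_force: [0.4, 2.2, 1.8]
width: 0.0238
t 4.95 tcp [ 0.6377 -0.0919  0.0662] yaw_y 1.4333 tilt -1.0 twist 0.0005 F [0.4 2.2 1.8] w 0.0238 j6 -1.6962018129713274
   [ 0.6376 -0.0913  0.0664] -> [ 0.001  0.003 -0.001]
   [ 0.6359 -0.091   0.0781] -> [ 0.01   0.003 -0.06 ]
   [ 0.6334 -0.0907  0.091 ] -> [ 0.022  0.003 -0.124]
   [ 0.6302 -0.0903  0.1037] -> [ 0.038  0.003 -0.187]
   [ 0.6265 -0.0897  0.1162] -> [ 0.057  0.003 -0.25 ]
   [ 0.6221 -0.0891  0.1285] -> [ 0.079  0.003 -0.312]
   [ 0.6171 -0.0884  0.1406] -> [ 0.104  0.003 -0.372]
   [ 0.6115 -0.0877  0.1525] -> [ 0.132  0.004 -0.432]
   [ 0.6054 -0.0868  0.164 ] -> [ 0.163  0.004 -0.489]
   [ 0.5914 -0.0849  0.1861] -> [ 0.234  0.004 -0.6  ]
   [ 0.5753 -0.0826  0.2066] -> [ 0.315  0.004 -0.702]
   [ 0.5572 -0.0801  0.2254] -> [ 0.406  0.004 -0.797]
   [ 0.5374 -0.0774  0.2423] -> [ 0.506  0.004 -0.881]
   [ 0.516  -0.0744  0.2572] -> [ 0.613  0.004 -0.956]
   [ 0.4933 -0.0712  0.2698] -> [ 0.728  0.004 -1.019]
   [ 0.4694 -0.0679  0.28  ] -> [ 0.849  0.004 -1.07 ]
   [ 0.4446 -0.0645  0.2878] -> [ 0.974  0.004 -1.109]
   [ 0.4244 -0.0617  0.2922] -> [ 1.076  0.004 -1.131]
```

Gripped the tongue at 23.8 mm. Following the arc up.

```bash
python3 -m inch '[{"delta_pos":[0.01,0.002,-0.06],"twist":0},{"delta_pos":[0.022,0.002,-0.124],"twist":0},{"delta_pos":[0.038,0.002,-0.187],"twist":0},{"delta_pos":[0.057,0.002,-0.25],"twist":0},{"delta_pos":[0.079,0.002,-0.312],"twist":0},{"delta_pos":[0.104,0.002,-0.372],"twist":0},{"delta_pos":[0.132,0.002,-0.432],"twist":0},{"delta_pos":[0.163,0.002,-0.489],"twist":0}]'
python3 - <<'E'
from h import *
go([T(s) for s in (.5,.6,.7,.8,.9,1.0,1.1,1.2,1.3,1.38)],YB+np.pi/2)
E
```

```text
time: 5.75
ee_pos: [0.6043, -0.0872, 0.1643]
orientation: [0.069, 0.998, 0.0, -0.0]
wrist_force: [1.4, 0.1, -4.8]
width: 0.0236
t 5.75 tcp [ 0.6043 -0.0872  0.1643] yaw_y 1.4334 tilt -1.0 twist 0.0006 F [ 1.4  0.1 -4.8] w 0.0236 j6 -1.7023589622338147
   [ 0.6054 -0.0868  0.164 ] -> [-0.005  0.003  0.001]
   [ 0.5914 -0.0849  0.1861] -> [ 0.066  0.003 -0.109]
   [ 0.5753 -0.0826  0.2066] -> [ 0.147  0.003 -0.212]
   [ 0.5572 -0.0801  0.2254] -> [ 0.238  0.003 -0.306]
   [ 0.5374 -0.0774  0.2423] -> [ 0.338  0.003 -0.39 ]
   [ 0.516  -0.0744  0.2572] -> [ 0.446  0.003 -0.464]
   [ 0.4933 -0.0712  0.2698] -> [ 0.561  0.003 -0.527]
   [ 0.4694 -0.0679  0.28  ] -> [ 0.682  0.003 -0.578]
   [ 0.4446 -0.0645  0.2878] -> [ 0.807  0.003 -0.617]
   [ 0.4244 -0.0617  0.2922] -> [ 0.909  0.004 -0.639]
```

```bash
python3 -m inch '[{"delta_pos":[0.07,0.002,-0.109],"twist":0},{"delta_pos":[0.15,0.002,-0.212],"twist":0},{"delta_pos":[0.24,0.002,-0.306],"twist":0},{"delta_pos":[0.34,0.002,-0.39],"twist":0},{"delta_pos":[0.446,0.002,-0.464],"twist":0},{"delta_pos":[0.56,0.002,-0.527],"twist":0},{"delta_pos":[0.68,0.002,-0.578],"twist":0},{"delta_pos":[0.807,0.002,-0.617],"twist":0},{"delta_pos":[0.9,0.002,-0.637],"twist":0},{"delta_pos":[0.9,0.002,-0.637],"twist":0}]'
python3 - <<'E'
from h import *
go([T(s) for s in (1.3,1.36,1.38,1.4)],YB+np.pi/2)
p=bot.get_state()['ee_pos'];v=p[:2]-H;r=v@[np.cos(YB),np.sin(YB)];print('slope',np.arctan2(p[2]-.034,r)-.019, np.hypot(r,p[2]-.034))
E
```

```text
time: 6.75
ee_pos: [0.4247, -0.062, 0.2923]
orientation: [0.069, 0.998, -0.0, 0.0]
wrist_force: [-1.8, 0.4, 4.1]
width: 0.0236
t 6.75 tcp [ 0.4247 -0.062   0.2923] yaw_y 1.4331 tilt -1.0 twist 0.0003 F [-1.8  0.4  4.1] w 0.0236 j6 -1.756796581524055
   [ 0.4446 -0.0645  0.2878] -> [-0.1    0.002  0.023]
   [ 0.4295 -0.0624  0.2912] -> [-0.024  0.002  0.005]
   [ 0.4244 -0.0617  0.2922] -> [0.002 0.002 0.   ]
   [ 0.4192 -0.0609  0.293 ] -> [ 0.028  0.002 -0.004]
slope 1.3785768791767086 0.26220803560696565
```

```bash
python3 -m inch '[{"delta_pos":[0,0,0],"twist":0},{"delta_pos":[0,0,0],"twist":0},{"delta_pos":[0,0,0],"twist":0}]' 60
python3 -m inch '[{"delta_pos":[0,0,-0.15],"twist":0},{"delta_pos":[0,0,-0.35],"twist":0},{"delta_pos":[0,0,-0.35],"twist":0}]'
python3 - <<'E'
from h import *
G=[.483+.025*np.cos(.304),.328+.025*np.sin(.304)]
go([G+[.25]],.304+np.pi/2)
c=cam('scene','sc1')
E
```

```text
time: 7.05
ee_pos: [0.4272, -0.0625, 0.2904]
orientation: [0.069, 0.998, 0.0, -0.0]
wrist_force: [0.5, -0.2, 0.2]
width: 0.0432
time: 7.35
ee_pos: [0.4288, -0.063, 0.3649]
orientation: [0.069, 0.998, -0.001, 0.004]
wrist_force: [0.3, -1.2, 1.1]
width: 0.0549
t 7.35 tcp [ 0.4288 -0.063   0.3649] yaw_y 1.4336 tilt -0.99997 twist -0.4213 F [ 0.3 -1.2  1.1] w 0.0549 j6 -1.7566339840446996
   [0.5069 0.3355 0.25  ] -> [-0.11   2.028  0.572]
```

View pics/sc1.png

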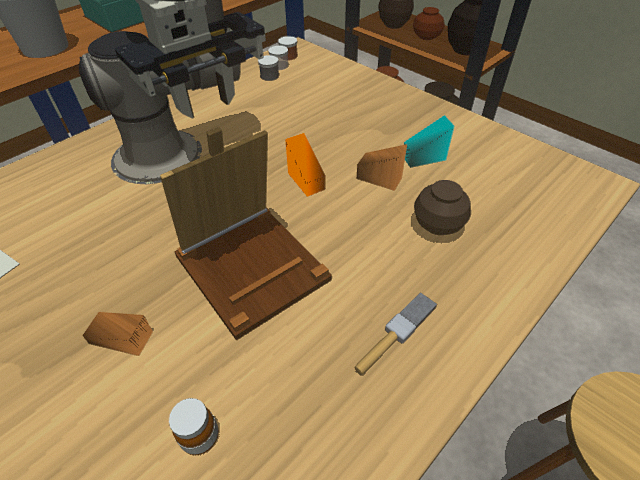

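```bash
python3 -m inch '[{"delta_pos":[0,0.2,0],"twist":0},{"delta_pos":[-0.03,0.45,0],"twist":0},{"delta_pos":[-0.05,0.7,0.05],"twist":0},{"delta_pos":[-0.05,0.95,0.15],"twist":0}]' 70
python3 -m inch '[{"delta_pos":[-0.02,0.25,0.1],"twist":-0.14},{"delta_pos":[-0.04,0.5,0.2],"twist":-0.28},{"delta_pos":[-0.05,0.75,0.3],"twist":-0.421},{"delta_pos":[-0.06,1.0,0.4],"twist":-0.421},{"delta_pos":[-0.06,1.0,0.4],"twist":-0.421},{"delta_pos":[-0.06,1.0,0.4],"twist":-0.421}]'
python3 - <<'E'
from fit import *
np.set_printoptions(precision=4,suppress=True)
c=cam('wrist','wr2')
ow=[]
for d in bot.silhouettes('wrist','steep_wedge'):
    m=d['mask'];ys,xs=np.nonzero(m);col=c['img'][m].mean(0);print(d['confidence'],xs.mean(),ys.mean(),col,m.sum())
    if col[0]-col[2]<110 and col[0]>col[2]+20: ow.append((c,m*1.))
x=[.483,.328,.304]
print(cost(x,wedge,ow[:1]));print(fit(x,wedge,ow[:1],[.005,.005,.05]))
G=[.483+.025*np.cos(.304),.328+.025*np.sin(.304)]
go([G+[.07]],.304+np.pi/2)
# base check
i=cam('scene')['img'].copy();cs=bot.read_camera('scene')
for k,z in ((.15,.018),(.15,.03),(.162,.03)):
    q=px(cs,[B(k,-.08,z),B(k,.08,z)]);cv2.line(i,tuple(q[0].astype(int)),tuple(q[1].astype(int)),(0,255,0),1)
q=px(cs,[B(-.03,-.11,.018),B(.22,-.11,.018),B(.22,.11,.018),B(-.03,.11,.018)]);cv2.polylines(i,[q.astype(int)],True,(255,0,0),1)
cv2.imwrite('pics/bc.png',cv2.resize(i[190:340,160:360,::-1],(800,600),interpolation=cv2.INTER_CUBIC))
E
```

```text
time: 7.8
ee_pos: [0.4628, 0.1215, 0.3319]
orientation: [0.069, 0.998, 0.0, 0.0]
wrist_force: [1.4, 0.5, 0.7]
width: 0.0641
time: 8.4
ee_pos: [0.5004, 0.3174, 0.2496]
orientation: [-0.152, 0.988, -0.001, -0.002]
wrist_force: [0.0, -0.5, 0.9]
width: 0.0643
0.88 335.1438723712835 215.26424945612763 [108.7252  73.8879  44.5679] 6895
0.85 231.78652144315862 39.77072838665759 [176.2381  93.1935  18.2595] 7345
0.69 452.5866448920341 270.6367265469062 [ 53.4896 138.8245 131.9087] 5511
0.056135861601382286
(array([0.4828, 0.3289, 0.3037]), np.float64(0.0245998268166846))
t 8.5 tcp [0.5012 0.3152 0.2522] yaw_y 1.8743 tilt -1.0 twist -0.0005 F [-1.1 -1.   1.2] w 0.0643 j6 -1.4418612323793145
   [0.5069 0.3355 0.07  ] -> [-0.059  0.089  0.911]
```

View pics/wr2.png

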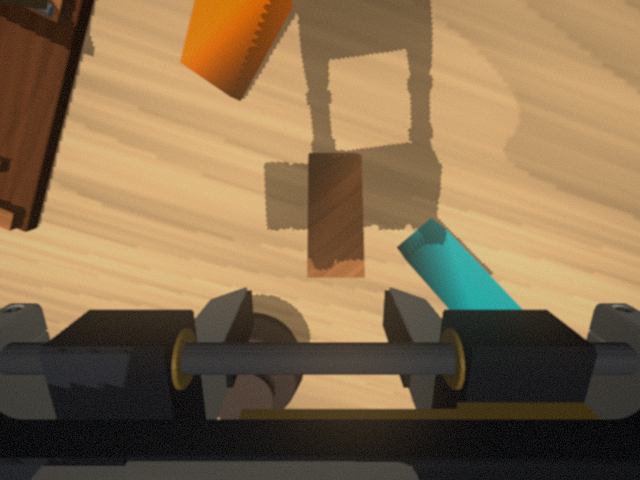

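View pics/bc.png

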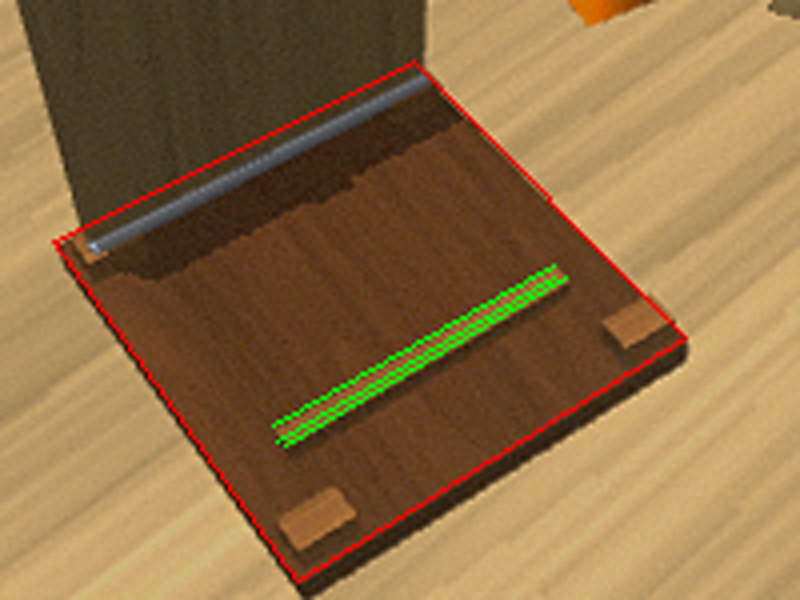

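```bash
python3 - <<'E'
from fit import *
np.set_printoptions(precision=4,suppress=True)
ot=[]
for n in('top','scene'):
  c=cam(n)
  for d in bot.silhouettes(n,'steep_wedge'):
    m=d['mask'];col=c['img'][m].mean(0)
    if col[2]>col[0]*1.5: ot.append((c,m*1.))
print(len(ot))
Gx=lambda a:np.array([.4828+a*np.cos(.304),.3287+a*np.sin(.304)])
for t0 in np.arange(0,6.3,.8):
    p,f=fit([.515,.471,t0],wedge,ot,[.01,.01,.2])
    if f<.3:
        print(p,f)
        P=wedge(p)[0]; R=np.array([[np.cos(.304),np.sin(.304)],[-np.sin(.304),np.cos(.304)]])
        print((R@(P[:,:2]-[.4828,.3287]).T).T.round(3), P[:,2])
go([list(Gx(.025))+[.07],list(Gx(.025))+[.13]],.304+np.pi/2)
E
```

```text
1
[0.5145 0.473  1.0982] 0.07214674557281842
[[0.056 0.075]
 [0.056 0.075]
 [0.021 0.11 ]
 [0.021 0.11 ]
 [0.126 0.146]
 [0.126 0.146]
 [0.091 0.181]
 [0.091 0.181]] [0.    0.045 0.    0.045 0.    0.103 0.    0.103]
[0.5165 0.4728 1.1343] 0.07030623606760267
[[0.06  0.074]
 [0.06  0.074]
 [0.023 0.107]
 [0.023 0.107]
 [0.127 0.147]
 [0.127 0.147]
 [0.091 0.181]
 [0.091 0.181]] [0.    0.045 0.    0.045 0.    0.103 0.    0.103]
[0.5152 0.4743 1.0945] 0.06556970661814876
[[0.057 0.076]
 [0.057 0.076]
 [0.022 0.111]
 [0.022 0.111]
 [0.127 0.147]
 [0.127 0.147]
 [0.092 0.182]
 [0.092 0.182]] [0.    0.045 0.    0.045 0.    0.103 0.    0.103]
[0.5139 0.4741 7.3175] 0.07446153984841752
[[0.053 0.077]
 [0.053 0.077]
 [0.019 0.115]
 [0.019 0.115]
 [0.127 0.144]
 [0.127 0.144]
 [0.094 0.181]
 [0.094 0.181]] [0.    0.045 0.    0.045 0.    0.103 0.    0.103]
t 8.8 tcp [0.5017 0.315  0.2536] yaw_y 1.8727 tilt -1.0 twist -0.002 F [ 0.6 -0.2  0.3] w 0.0642 j6 -1.441281722178694
   [0.5067 0.3362 0.07  ] -> [-0.054  0.093  0.918]
   [0.5067 0.3362 0.13  ] -> [-0.054  0.093  0.618]
```

```bash
python3 -m inch '[{"delta_pos":[-0.03,0.06,0.2],"twist":-0.001},{"delta_pos":[-0.054,0.093,0.4],"twist":-0.001},{"delta_pos":[-0.054,0.093,0.6],"twist":-0.001},{"delta_pos":[-0.054,0.093,0.7],"twist":-0.001},{"delta_pos":[-0.054,0.093,0.8],"twist":-0.001},{"delta_pos":[-0.054,0.093,0.88],"twist":-0.001},{"delta_pos":[-0.054,0.093,0.91],"twist":-0.001},{"delta_pos":[-0.054,0.093,0.91],"twist":-0.001}]'
python3 -m inch '[{"delta_pos":[0,0,0],"twist":0},{"delta_pos":[0,0,0],"twist":0},{"delta_pos":[0,0,0],"twist":0},{"delta_pos":[0,0,0],"twist":0},{"delta_pos":[0,0,0],"twist":0}]' 0 40
python3 -m inch '[{"delta_pos":[0,0,-0.1],"twist":0},{"delta_pos":[0,0,-0.3],"twist":0},{"delta_pos":[0,0,-0.55],"twist":0},{"delta_pos":[0,0,-0.8],"twist":0},{"delta_pos":[0,0,-0.8],"twist":0}]'
python3 - <<'E'
from h import *
c=cam('scene','sc3')
g=B(.165,0,.25)
go([g],YB+np.pi/2)
E
```

```text
time: 9.6
ee_pos: [0.5059, 0.3366, 0.0703]
orientation: [-0.151, 0.988, -0.0, -0.0]
wrist_force: [0.1, 0.8, 0.9]
width: 0.0643
time: 10.1
ee_pos: [0.5068, 0.3371, 0.0719]
orientation: [-0.152, 0.988, 0.0, 0.001]
wrist_force: [0.5, -1.0, 6.3]
width: 0.0502
time: 10.6
ee_pos: [0.5086, 0.3386, 0.2384]
orientation: [-0.152, 0.988, 0.002, 0.006]
wrist_force: [1.1, 0.4, -2.1]
width: 0.0497
t 10.65 tcp [0.5072 0.3379 0.2343] yaw_y 1.8756 tilt -0.99997 twist 0.4228 F [-0.3 -0.2 -3.9] w 0.0496 j6 -1.4138409913708194
   [ 0.5434 -0.0782  0.25  ] -> [ 0.451 -2.039 -0.085]
```

View pics/sc3.png

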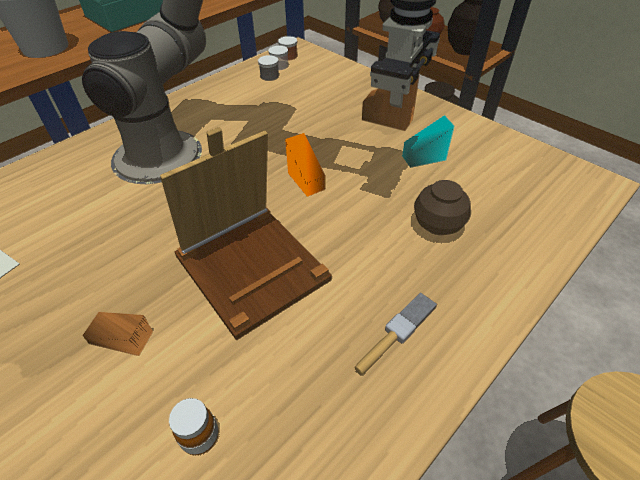

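```bash
python3 -m inch '[{"delta_pos":[0.02,-0.1,-0.05],"twist":0},{"delta_pos":[0.05,-0.3,-0.08],"twist":0},{"delta_pos":[0.1,-0.5,-0.085],"twist":0},{"delta_pos":[0.15,-0.7,-0.085],"twist":0},{"delta_pos":[0.2,-0.9,-0.085],"twist":0},{"delta_pos":[0.2,-0.95,-0.085],"twist":0}]'
python3 -m inch '[{"delta_pos":[0.05,-0.2,0],"twist":0.1},{"delta_pos":[0.1,-0.4,0],"twist":0.2},{"delta_pos":[0.15,-0.6,0],"twist":0.3},{"delta_pos":[0.2,-0.8,0],"twist":0.423},{"delta_pos":[0.25,-0.95,0],"twist":0.423},{"delta_pos":[0.25,-1.0,0],"twist":0.423},{"delta_pos":[0.25,-1.0,0],"twist":0.423}]'
python3 - <<'E'
from h import *
go([B(.165,0,.25),B(.165,0,.150),B(.122,0,.135),B(.122,0,.100)],YB+np.pi/2)
E
```

```text
time: 11.25
ee_pos: [0.5238, 0.1401, 0.2455]
orientation: [-0.15, 0.989, -0.001, -0.002]
wrist_force: [0.5, 0.5, -3.1]
width: 0.0499
time: 11.95
ee_pos: [0.537, -0.0626, 0.2461]
orientation: [0.07, 0.998, 0.0, -0.001]
wrist_force: [0.5, 0.8, -3.3]
width: 0.0495
t 11.95 tcp [ 0.537  -0.0626  0.2461] yaw_y 1.4305 tilt -1.0 twist -0.0022 F [ 0.5  0.8 -3.3] w 0.0495 j6 -1.6887823982951808
   [ 0.5434 -0.0782  0.25  ] -> [-0.043 -0.073 -0.02 ]
   [ 0.5434 -0.0782  0.15  ] -> [-0.044 -0.073  0.48 ]
   [ 0.5008 -0.0723  0.135 ] -> [ 0.171 -0.074  0.556]
   [ 0.5008 -0.0723  0.1   ] -> [ 0.17  -0.074  0.731]
```

```bash
python3 -m inch '[{"delta_pos":[-0.044,-0.073,0.15],"twist":-0.002},{"delta_pos":[-0.044,-0.073,0.35],"twist":-0.002},{"delta_pos":[-0.044,-0.073,0.48],"twist":-0.002},{"delta_pos":[0.05,-0.073,0.52],"twist":-0.002},{"delta_pos":[0.12,-0.073,0.55],"twist":-0.002},{"delta_pos":[0.17,-0.073,0.57],"twist":-0.002},{"delta_pos":[0.17,-0.073,0.65],"twist":-0.002},{"delta_pos":[0.17,-0.073,0.72],"twist":-0.002},{"delta_pos":[0.17,-0.073,0.72],"twist":-0.002}]'
python3 - <<'E'
from h import *
cam('scene','sc4')
go([B(.122,0,.095),B(.122,0,.089)],YB+np.pi/2)
c=cam('wrist','wr4')
E
```

```text
time: 12.85
ee_pos: [0.5001, -0.0696, 0.1017]
orientation: [0.067, 0.998, 0.001, -0.002]
wrist_force: [-0.1, 0.9, -2.9]
width: 0.0496
t 12.9 tcp [ 0.5008 -0.07    0.1027] yaw_y 1.4361 tilt -1.0 twist 0.0031 F [ 0.2 -0.3 -3.4] w 0.0495 j6 -1.7275303352480205
   [ 0.5008 -0.0723  0.095 ] -> [-0.002 -0.011  0.039]
   [ 0.5008 -0.0723  0.089 ] -> [-0.002 -0.011  0.069]
```

View pics/sc4.png

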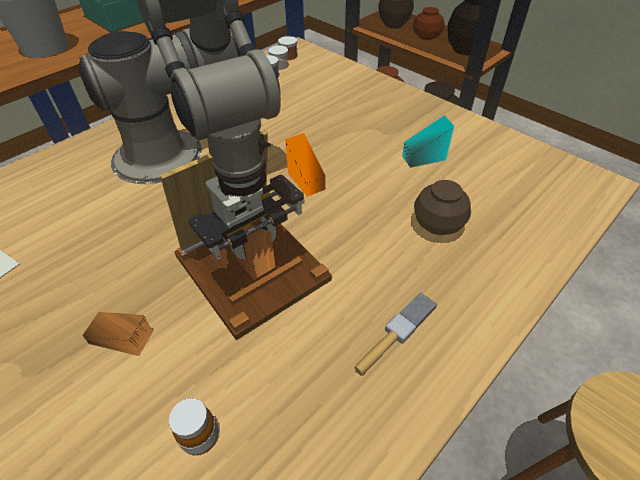

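```bash
python3 -m inch '[{"delta_pos":[0,-0.011,0.03],"twist":0},{"delta_pos":[0,-0.011,0.05],"twist":0},{"delta_pos":[0,-0.011,0.06],"twist":0},{"delta_pos":[0,-0.011,0.06],"twist":0}]'
python3 -m inch '[{"delta_pos":[-0.01,0,0],"twist":0},{"delta_pos":[-0.02,0,0],"twist":0},{"delta_pos":[-0.02,0,0],"twist":0}]'
python3 - <<'E'
from h import *
go([B(.1255,0,.089)],YB+np.pi/2)
E
```

```text
time: 13.35
ee_pos: [0.501, -0.074, 0.0914]
orientation: [0.068, 0.998, 0.0, -0.0]
wrist_force: [0.4, 0.8, -3.3]
width: 0.0496
time: 13.65
ee_pos: [0.5052, -0.0745, 0.0917]
orientation: [0.068, 0.998, 0.0, -0.0]
wrist_force: [-0.7, 0.2, -2.3]
width: 0.0498
t 13.65 tcp [ 0.5052 -0.0745  0.0917] yaw_y 1.4344 tilt -1.0 twist 0.0015 F [-0.7  0.2 -2.3] w 0.0498 j6 -1.7311590436702187
   [ 0.5043 -0.0728  0.089 ] -> [0.006 0.008 0.014]
```

```bash
python3 -m inch '[{"delta_pos":[0,0,0.007],"twist":0},{"delta_pos":[0,0,0.012],"twist":0},{"delta_pos":[0,0,0.012],"twist":0}]'
python3 -m inch '[{"delta_pos":[-0.01,0,0],"twist":0},{"delta_pos":[-0.01,0,0],"twist":0},{"delta_pos":[-0.01,0,0],"twist":0}]'
python3 - <<'E'
from h import *
go([B(.1255,0,.089)],YB+np.pi/2)
E
```

```text
time: 13.95
ee_pos: [0.5052, -0.0746, 0.0899]
orientation: [0.068, 0.998, -0.0, 0.0]
wrist_force: [-2.9, -0.7, 4.3]
width: 0.0497
time: 14.25
ee_pos: [0.5056, -0.0746, 0.0899]
orientation: [0.068, 0.998, 0.0, -0.001]
wrist_force: [-7.7, -0.3, 10.9]
width: 0.0498
t 14.25 tcp [ 0.5056 -0.0746  0.0899] yaw_y 1.4345 tilt -1.0 twist 0.0016 F [-7.7 -0.3 10.9] w 0.0498 j6 -1.730432398279961
   [ 0.5043 -0.0728  0.089 ] -> [0.008 0.008 0.005]
```

```bash
python3 -m inch '[{"delta_pos":[0,0,0],"twist":0},{"delta_pos":[0,0,0],"twist":0},{"delta_pos":[0,0,0],"twist":0}]' 70
python3 -m inch '[{"delta_pos":[0,0,-0.1],"twist":0},{"delta_pos":[0,0,-0.25],"twist":0},{"delta_pos":[0,0,-0.45],"twist":0},{"delta_pos":[-0.1,0,-0.65],"twist":0},{"delta_pos":[-0.2,0,-0.8],"twist":0},{"delta_pos":[-0.3,0,-0.95],"twist":0},{"delta_pos":[-0.3,0,-0.95],"twist":0}]'
python3 - <<'E'
from fit import *
np.set_printoptions(precision=4,suppress=True)
def wb(p): return [q+[0,0,.018] for q in wedge(p)]
ob=[]
for n in('scene','top','wrist'):
    c=cam(n,n+'5')
    for d in bot.silhouettes(n,'steep_wedge'):
        m=d['mask'];ys,xs=np.nonzero(m);col=c['img'][m].mean(0);e=px(c,[B(.1,0,.06)])[0];
        print(n,d['confidence'],xs.mean(),ys.mean(),e,m.sum())
        if np.hypot(xs.mean()-e[0],ys.mean()-e[1])<20: ob.append((c,m*1.))
b=B(.1,0,0)
for o in ob:
    p,f=fit([b[0],b[1],YB],wb,[o],[.005,.005,.05]);v=p[:2]-H;print(p,f,'base x,y',v@[np.cos(YB),np.sin(YB)],v@[-np.sin(YB),np.cos(YB)],'dyaw',p[2]-YB)
go([T(1.378),T(1.378,.1)],YB+np.pi/2)
E
```

```text
time: 14.55
ee_pos: [0.5076, -0.0749, 0.0893]
orientation: [0.068, 0.998, -0.0, 0.001]
wrist_force: [-0.1, 0.1, 0.4]
width: 0.0634
time: 15.25
ee_pos: [0.57, -0.0837, 0.2834]
orientation: [0.068, 0.998, -0.001, 0.005]
wrist_force: [1.1, -0.5, 0.2]
width: 0.064
scene 0.9 428.85242030696577 143.7219598583235 [249.1974 250.1473] 1694
scene 0.72 309.3279187817259 174.72081218274113 [249.1974 250.1473] 985
scene 0.64 251.3906510851419 254.28046744574291 [249.1974 250.1473] 1797
top 0.72 275.9942196531792 311.45895953757224 [380.8213 264.3753] 865
top 0.66 170.02846648301193 248.67309458218548 [380.8213 264.3753] 1089
top 0.56 387.2016348773842 256.90463215258853 [380.8213 264.3753] 367
wrist 0.86 317.0180167399631 131.02014470137607 [318.0173 127.0209] 7049
wrist 0.67 571.4196482716798 9.887204366282596 [318.0173 127.0209] 1649
[ 0.4777 -0.0703 -0.1437] 0.06505443439136926 base x,y 0.09883512005056196 -0.0011667058109640345 dyaw -0.005701303155006832
[ 0.4794 -0.0763 -0.0877] 0.608368694604163 base x,y 0.1012895642168634 -0.006966054813105001 dyaw 0.05032257373113848
[ 0.4801 -0.0701 -0.1337] 0.015139205346155982 base x,y 0.1011533286534434 -0.000736504322477889 dyaw 0.00425879472268928
t 15.55 tcp [ 0.5656 -0.0827  0.278 ] yaw_y 1.4344 tilt -1.0 twist 0.0015 F [-0.5 -0.6 -0.6] w 0.0639 j6 -1.7137437760613825
   [ 0.4249 -0.0617  0.2921] -> [ 0.712  0.008 -0.069]
   [ 0.4249 -0.0617  0.3921] -> [ 0.713  0.009 -0.569]
```

View pics/scene5.png

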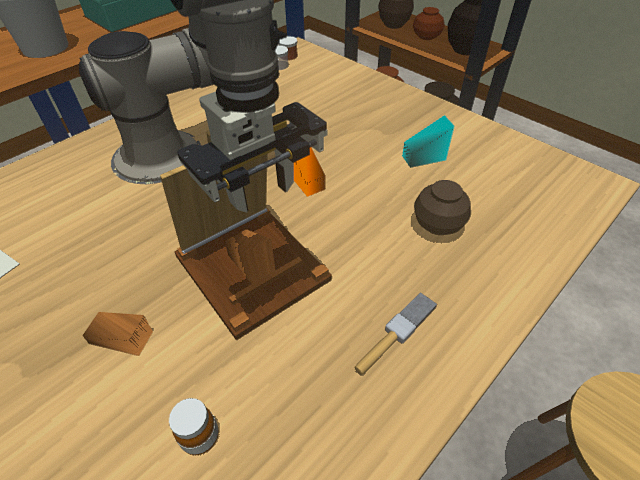

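View pics/wrist5.png

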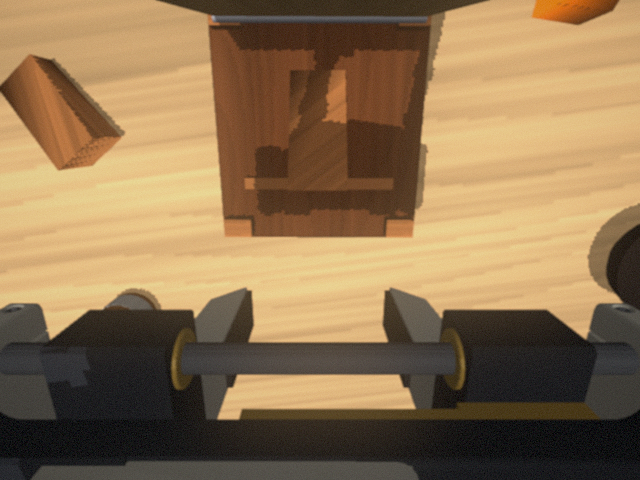

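```bash
python3 -m inch '[{"delta_pos":[0,0,-0.25],"twist":0},{"delta_pos":[0.1,0.004,-0.45],"twist":0},{"delta_pos":[0.3,0.008,-0.5],"twist":0},{"delta_pos":[0.5,0.008,-0.5],"twist":0},{"delta_pos":[0.71,0.008,-0.5],"twist":0},{"delta_pos":[0.71,0.008,-0.5],"twist":0},{"delta_pos":[0.71,0.008,-0.5],"twist":0}]' 60
python3 - <<'E'
from h import *
c=cam('scene','sc6')
for d in bot.place_of('scene','tongue'): print(d['confidence'],w(c,d['location']))
go([T(1.378)],YB+np.pi/2)
E
```

```text
time: 16.25
ee_pos: [0.4255, -0.062, 0.3795]
orientation: [0.068, 0.998, -0.0, 0.0]
wrist_force: [0.2, 0.8, -0.7]
width: 0.0547
0.78 [ 0.43267142 -0.06267483  0.29100287]
0.6 [ 0.67280819 -0.3356751   0.00155962]
t 16.35 tcp [ 0.4267 -0.0623  0.379 ] yaw_y 1.4344 tilt -1.0 twist 0.0015 F [0.1 0.1 0.9] w 0.0547 j6 -1.7574498469292263
   [ 0.4249 -0.0617  0.2921] -> [0.01  0.001 0.435]
```

View pics/sc6.png

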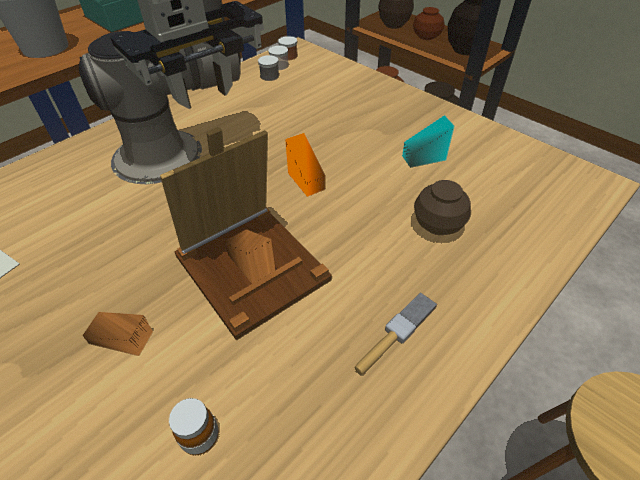

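```bash
python3 -m inch '[{"delta_pos":[0.0,0.001,0.15],"twist":0},{"delta_pos":[0.0,0.001,0.3],"twist":0},{"delta_pos":[0.0,0.001,0.43],"twist":0},{"delta_pos":[0,0.001,0.43],"twist":0}]'
python3 -m inch '[{"delta_pos":[0,0,0],"twist":0},{"delta_pos":[0,0,0],"twist":0},{"delta_pos":[0,0,0],"twist":0},{"delta_pos":[0,0,0],"twist":0}]' 0 25
python3 - <<'E'
from h import *
p=bot.get_state()['ee_pos'];v=p[:2]-H;r=v@[np.cos(YB),np.sin(YB)];print('slope',np.arctan2(p[2]-.034,r)-.019, np.hypot(r,p[2]-.034))
go([T(s) for s in (1.3,1.2,1.1,1.0,.9,.8,.7,.6,.56,.53)],YB+np.pi/2)
E
```

```text
time: 16.75
ee_pos: [0.4253, -0.0615, 0.2898]
orientation: [0.068, 0.998, 0.001, -0.004]
wrist_force: [0.4, 0.2, -0.0]
width: 0.0555
time: 17.15
ee_pos: [0.4266, -0.062, 0.2941]
orientation: [0.068, 0.998, -0.0, 0.001]
wrist_force: [0.0, -0.2, 0.3]
width: 0.0277
slope 1.3730363180342937 0.26435291307706615
t 17.15 tcp [ 0.4266 -0.062   0.2941] yaw_y 1.4344 tilt -1.0 twist 0.0016 F [ 0.  -0.2  0.3] w 0.0277 j6 -1.7571044501881372
   [ 0.4446 -0.0645  0.2878] -> [-0.091  0.     0.032]
   [ 0.4694 -0.0679  0.28  ] -> [-0.216 -0.     0.071]
   [ 0.4933 -0.0712  0.2698] -> [-0.337 -0.     0.122]
   [ 0.516  -0.0744  0.2572] -> [-0.451 -0.     0.186]
   [ 0.5374 -0.0774  0.2423] -> [-0.559 -0.001  0.26 ]
   [ 0.5572 -0.0801  0.2254] -> [-0.659 -0.001  0.345]
   [ 0.5753 -0.0826  0.2066] -> [-0.75  -0.001  0.439]
   [ 0.5914 -0.0849  0.1861] -> [-0.831 -0.001  0.542]
   [ 0.5972 -0.0857  0.1774] -> [-0.861 -0.001  0.585]
   [ 0.6014 -0.0862  0.1708] -> [-0.881 -0.001  0.618]
```

```bash
python3 -m inch '[{"delta_pos":[0,0,0],"twist":0},{"delta_pos":[-0.091,0,0.03],"twist":0},{"delta_pos":[-0.216,0,0.07],"twist":0},{"delta_pos":[-0.337,0,0.12],"twist":0},{"delta_pos":[-0.451,0,0.185],"twist":0},{"delta_pos":[-0.559,0,0.26],"twist":0},{"delta_pos":[-0.66,0,0.345],"twist":0},{"delta_pos":[-0.75,0,0.439],"twist":0},{"delta_pos":[-0.831,0,0.542],"twist":0},{"delta_pos":[-0.831,0,0.542],"twist":0}]'
python3 - <<'E'
from h import *
p=bot.get_state()['ee_pos'];v=p[:2]-H;r=v@[np.cos(YB),np.sin(YB)];print('slope',np.arctan2(p[2]-.034,r)-.019, np.hypot(r,p[2]-.034))
go([T(s) for s in (.58,.56,.54,.52,.5,.48,.46)],YB+np.pi/2)
E
```

```text
time: 18.15
ee_pos: [0.5933, -0.0857, 0.1832]
orientation: [0.068, 0.998, -0.001, 0.001]
wrist_force: [5.1, -4.0, -1.2]
width: 0.0236
slope 0.5867400494272175 0.2620495464624753
t 18.15 tcp [ 0.5933 -0.0857  0.1832] yaw_y 1.434 tilt -0.99999 twist 0.0011 F [ 5.1 -4.  -1.2] w 0.0236 j6 -1.7047527592861331
   [ 0.5944 -0.0853  0.1818] -> [-0.005  0.003  0.007]
   [ 0.5972 -0.0857  0.1774] -> [-0.019  0.003  0.029]
   [ 0.6    -0.0861  0.173 ] -> [-0.033  0.003  0.051]
   [ 0.6027 -0.0864  0.1685] -> [-0.047  0.003  0.074]
   [ 0.6054 -0.0868  0.164 ] -> [-0.06   0.003  0.096]
   [ 0.6079 -0.0872  0.1594] -> [-0.073  0.003  0.119]
   [ 0.6103 -0.0875  0.1548] -> [-0.085  0.003  0.142]
```

```bash
python3 -m inch '[{"delta_pos":[-0.01,0,0.015],"twist":0},{"delta_pos":[-0.024,0,0.038],"twist":0},{"delta_pos":[-0.035,0,0.055],"twist":0},{"delta_pos":[-0.035,0,0.055],"twist":0}]'
python3 -m inch '[{"delta_pos":[-0.007,0,0.011],"twist":0},{"delta_pos":[-0.007,0,0.011],"twist":0}]'
python3 - <<'E'
from h import *
p=bot.get_state()['ee_pos'];v=p[:2]-H;r=v@[np.cos(YB),np.sin(YB)];print('slope',np.arctan2(p[2]-.034,r)-.019, np.hypot(r,p[2]-.034))
go([T(s) for s in (.54,.52,.5)],YB+np.pi/2)
E
```

```text
time: 18.55
ee_pos: [0.5989, -0.0864, 0.1744]
orientation: [0.068, 0.998, -0.001, 0.002]
wrist_force: [5.5, -5.7, -0.7]
width: 0.0238
time: 18.75
ee_pos: [0.6001, -0.0866, 0.1725]
orientation: [0.068, 0.998, -0.001, 0.002]
wrist_force: [4.2, -5.7, 2.0]
width: 0.0237
slope 0.5380951390354293 0.2619052047099083
t 18.75 tcp [ 0.6001 -0.0866  0.1725] yaw_y 1.4341 tilt -0.99999 twist 0.0013 F [ 4.2 -5.7  2. ] w 0.0237 j6 -1.7029975717306822
   [ 0.6    -0.0861  0.173 ] -> [ 0.001  0.003 -0.003]
   [ 0.6027 -0.0864  0.1685] -> [-0.013  0.003  0.02 ]
   [ 0.6054 -0.0868  0.164 ] -> [-0.026  0.003  0.042]
```

```bash
python3 -m inch '[{"delta_pos":[-0.006,0.003,0.01],"twist":0},{"delta_pos":[-0.008,0.003,0.013],"twist":0},{"delta_pos":[-0.008,0.003,0.013],"twist":0}]'
python3 -m inch '[{"delta_pos":[-0.005,0,0.008],"twist":0},{"delta_pos":[-0.005,0,0.008],"twist":0}]'
```

```text
time: 19.05
ee_pos: [0.601, -0.0867, 0.1711]
orientation: [0.068, 0.998, -0.001, 0.001]
wrist_force: [-2.5, -7.2, 10.2]
width: 0.0238
time: 19.25
ee_pos: [0.6011, -0.0866, 0.1709]
orientation: [0.068, 0.998, -0.001, 0.001]
wrist_force: [-8.8, -6.0, 20.4]
width: 0.0235
```

```bash
python3 -m inch '[{"delta_pos":[0,0,0],"twist":0},{"delta_pos":[0,0,0],"twist":0},{"delta_pos":[0,0,0],"twist":0}]'
python3 -m inch '[{"delta_pos":[0,0,0],"twist":0},{"delta_pos":[0,0,0],"twist":0},{"delta_pos":[0,0,0],"twist":0},{"delta_pos":[0,0,0],"twist":0}]' 60
python3 - <<'E'
from fit import *
np.set_printoptions(precision=4,suppress=True)
for n in('scene','wrist'):
    c=cam(n,n+'7')
    for d in bot.place_of(n,'tongue')[:1]: print(n,d['confidence'],w(c,d['location']))
    d=max(bot.silhouettes(n,'board'),key=lambda d:d['confidence']*d['mask'].sum());m=d['mask']*1.
    print(fit([*H,YB,.53],board,[(c,m)],[.003,.003,.02,.03]))
go([T(.52)],YB+np.pi/2);print(T(.52))
E
```

```text
time: 19.55
ee_pos: [0.6011, -0.0867, 0.1709]
orientation: [0.068, 0.998, -0.001, 0.001]
wrist_force: [-8.9, -6.1, 20.2]
width: 0.0237
time: 19.95
ee_pos: [0.6015, -0.0849, 0.1668]
orientation: [0.068, 0.998, 0.0, -0.001]
wrist_force: [-0.8, -1.2, 0.5]
width: 0.0512
scene 0.95 [ 0.6069 -0.0871  0.1674]
(array([ 0.3816, -0.0562, -0.1421,  0.5327]), np.float64(0.6857766815958075))
(array([ 0.3802, -0.0544, -0.1407,  0.5113]), np.float64(0.02145746345241961))
t 20.25 tcp [ 0.6017 -0.0853  0.1673] yaw_y 1.4345 tilt -1.0 twist 0.0016 F [-0.1  0.   1.1] w 0.0552 j6 -1.701448494369926
   [ 0.6027 -0.0864  0.1685] -> [-0.006 -0.005 -0.006]
[ 0.6027 -0.0864  0.1685]
```

View pics/scene7.png

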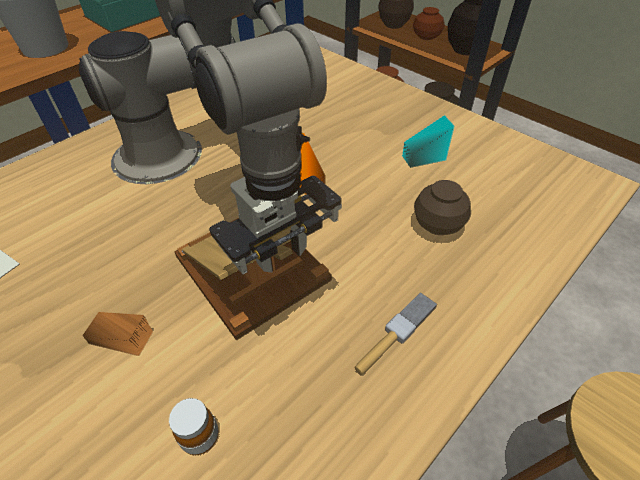

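```bash
python3 -m inch '[{"delta_pos":[0,0,-0.15],"twist":0},{"delta_pos":[0,0,-0.35],"twist":0},{"delta_pos":[0,0,-0.6],"twist":0},{"delta_pos":[0,0,-0.8],"twist":0},{"delta_pos":[0,0,-0.8],"twist":0},{"delta_pos":[0,0,-0.8],"twist":0}]'
python3 - <<'E'
from fit import *
np.set_printoptions(precision=4,suppress=True)
def wb(p): return [q+[0,0,.018] for q in wedge(p)]
for n in('scene','wrist'):
    c=cam(n,n+'8')
    for d in bot.place_of(n,'tongue')[:1]: print(n,d['confidence'],w(c,d['location']))
    for d in bot.silhouettes(n,'board'):
        m=d['mask']*1.
        if m.sum()>4000 and cost([*H,YB,.52],board,[(c,m)])<.5: print(n,fit([*H,YB,.53],board,[(c,m)],[.003,.003,.02,.03]))
    for t in ('low_wedge','pot','jar','brush','steep_wedge'):
        for d in bot.place_of(n,t)[:3]: print(n,t,d['confidence'],w(c,d['location']))
go([T(.52)],YB+np.pi/2)
E
```

```text
time: 20.85
ee_pos: [0.6019, -0.0854, 0.3282]
orientation: [0.068, 0.998, -0.0, 0.001]
wrist_force: [-1.2, -0.5, -1.2]
width: 0.0547
scene 0.58 [ 0.6023 -0.086   0.1702]
scene (array([ 0.3791, -0.0544, -0.1446,  0.5281]), np.float64(0.045001056987600485))
scene low_wedge 0.62 [ 0.4265 -0.3346  0.0019]
scene pot 0.73 [ 0.6751  0.2936 -0.0018]
scene pot 0.46 [ 0.4262 -0.3344  0.0004]
scene jar 0.65 [ 0.6762 -0.3332  0.0025]
scene brush 0.58 [ 0.7778  0.0091 -0.003 ]
scene steep_wedge 0.69 [ 0.4763 -0.0722  0.0189]
scene steep_wedge 0.65 [ 0.5128  0.4694 -0.0003]
scene steep_wedge 0.62 [ 0.3604  0.1983 -0.0006]
wrist (array([ 0.3803, -0.055 , -0.1389,  0.5243]), np.float64(0.01032973682082905))
wrist low_wedge 0.64 [ 0.4306 -0.336   0.0059]
wrist pot 0.63 [ 0.6764  0.2989 -0.0005]
wrist pot 0.27 [ 0.6677 -0.3354 -0.0003]
wrist jar 0.91 [ 0.6701 -0.3326 -0.0011]
t 21.65 tcp [ 0.6017 -0.0854  0.3275] yaw_y 1.4345 tilt -1.0 twist 0.0016 F [-0.1 -0.3  0.2] w 0.0547 j6 -1.7014683303616058
   [ 0.6027 -0.0864  0.1685] -> [-0.006 -0.005  0.795]
```

View pics/scene8.png

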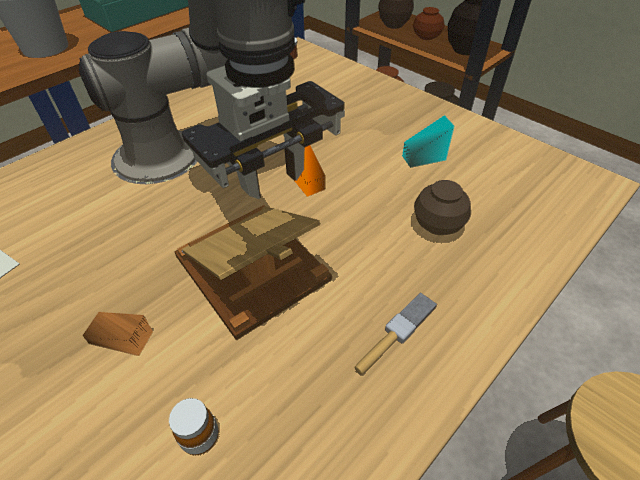

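View pics/wrist8.png

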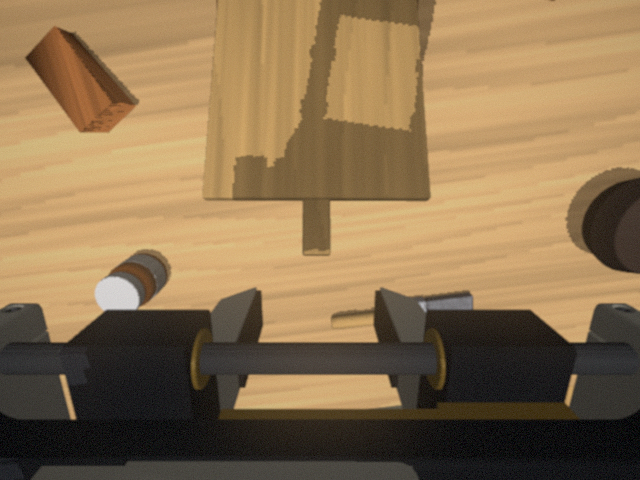

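```bash
python3 - <<'E'
from plant import bot
print(bot.sign_off())
E
```

```text
the job is handed in; nothing more can be done
None
```

I set the board to its steep slope and handed the job in after about 21.7 s of the 72 s. No verdict was reported.

- **Board up:** I folded the board up by its tongue to about 1.38 rad.
- **Wedge:** I stood the plain-wood steep wedge on the base and pushed it against the stop strip with about 8 N. After release it was fitted at x = 99 to 101 mm and y = -1 mm in the base frame, less than 0.01 rad off square. The top camera's fit was discarded because it matched badly (error 0.61, against 0.015 and 0.065 for the other two).
- **Board down:** I folded the board down and pressed the tongue with about 20 N. That is roughly 45 to 50 N on the wedge, well below the 150 N limit. Then I let go and drew the arm back.

**Last checks:**
- The board's slope came out at 0.524 rad from the wrist camera and 0.528 rad from the scene camera.
- The low wedge, pot, jar and brush were found where they started, within the networks' error of a few millimetres.
- Seen by the scene camera under the lowered board, the steep wedge was about 4 mm from its expected place, within that same error.
- I could not measure directly how hard the board rests on the wedge after release. I infer contact from the slope and the press.

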